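Unstack the seed strips into their drip pans

TASK

Take the stack apart: stand the blue glazed pot upright on the round white saucer, and set each of the three white seed strips upright and flat inside the black drip pan made for its length, the longest strip in the longest pan and so on. Do not tip the pot over on the way, and leave the bamboo brush and the terracotta pot where they are.

Things in the scene. Friction and masses are not known exactly. Their poses are not given: they have to be found in the camera images.
- pot: Blue glazed round plant pot, open at the top: 58 mm high, 62 mm across the rim, 60 mm across at 30 mm up, 46 mm across the foot. At the start it stands on the crossing cell walls of the short strip, level with its rim. Origin at the centre of its underside, z up.
- tray_short: White plastic seed-cell strip with four cells (2 by 2), 90 mm long (x), 56 mm wide (y), 40 mm high, walls and cell dividers 3 mm thick and full height, rigid. At the start it is the top strip of the stack, resting on the middle strip's rim; the pot stands on it; the three strips lie nearly parallel and are not interlocked. Origin at the centre of its underside, x along its length, z up.
- tray_mid: White plastic seed-cell strip with six cells (3 by 2), 132 mm long (x), 56 mm wide (y), 40 mm high, walls and cell dividers 3 mm thick and full height, rigid. At the start it is the middle of the stack, resting on the long strip's rim; the three strips lie nearly parallel and are not interlocked. Origin at the centre of its underside, x along its length, z up.
- tray_long: White plastic seed-cell strip with eight cells (4 by 2), 174 mm long (x), 56 mm wide (y), 40 mm high, walls and cell dividers 3 mm thick and full height, rigid. At the start it is the bottom of the stack, standing on the table; the three strips lie nearly parallel and are not interlocked. Origin at the centre of its underside, x along its length, z up.
- saucer: White glazed round saucer, fixed: 94 mm across, rim 10 mm above the table, inner floor flat, about 76 mm across and 4 mm above the table. The pot's place. Origin at the centre of its underside, on the table.
- pan_short: Black plastic drip pan, fixed, the shortest of three: 112 by 78 mm outside, 106 by 72 mm inside (8 mm play all round for the 90 mm strip), lip 9 mm above the table, floor 3 mm above the table. Origin at the centre of its underside, on the table, x along its length.
- pan_mid: Black plastic drip pan, fixed, the middle-length of three: 154 by 78 mm outside, 148 by 72 mm inside (8 mm play all round for the 132 mm strip), lip 9 mm above the table, floor 3 mm above the table. Origin at the centre of its underside, on the table, x along its length.
- pan_long: Black plastic drip pan, fixed, the longest of three: 196 by 78 mm outside, 190 by 72 mm inside (8 mm play all round for the 174 mm strip), lip 9 mm above the table, floor 3 mm above the table. Origin at the centre of its underside, on the table, x along its length.
- brush: Flat bamboo brush with hard dark bristles, 190 mm long, 50 mm wide, 32 mm high, lying on the table beyond the pans, bristles down. Not part of the job: leave it where it lies. Origin on the table under it, handle towards its -x.
- clay_pot: Small empty unglazed terracotta pot, 76 mm across, 65 mm high, standing on the table beyond the pans. Not part of the job: leave it where it stands. Origin at the centre of its underside.
There are look-alikes about, which are no part of the job. Leave any turquoise look-alike of the tray_mid alone.

How it is judged:
At the end, for the whole second after the job is handed in: Each strip is flat in its own pan (centre within 15 mm of the pan's, underside under 7 mm above the pan's, tilt under 0.06 rad); the blue pot stands on the saucer (centre within 18 mm, underside under 8 mm above the saucer's, tilt under 0.06 rad); all at rest (horizontal distance between tray_long and pan_long below 0.015 m and z of tray_long in the frame of pan_long below 0.007 m and angle between each of tray_long, tray_mid, tray_short, pot's own z axis and vertical below 0.06 rad and linear speed of each of tray_long, tray_mid, tray_short, pot below 0.02 m/s and horizontal distance between tray_mid and pan_mid below 0.015 m and z of tray_mid in the frame of pan_mid below 0.007 m and horizontal distance between tray_short and pan_short below 0.015 m and z of tray_short in the frame of pan_short below 0.007 m and horizontal distance between pot and saucer below 0.018 m and z of pot in the frame of saucer below 0.008 m); the robot touches nothing.
It fails at once if the blue pot is tipped over (more than 0.8 rad) (angle between pot's own z axis and vertical above 0.8 rad).
It fails at once if the brush is moved by more than 25 mm (distance of brush from where it was at the start of the episode above 0.025 m).
It fails at once if the terracotta pot is moved by more than 25 mm (distance of clay_pot from where it was at the start of the episode above 0.025 m).
It also fails if it takes over 122 s, if anything falls off the work surface, if the arm or the gripper's body presses on something with over 40 N, if the wrist force passes 120 N, or if a joint passes its speed limit or range.

ROBOT

A 7-joint arm with a two-finger parallel gripper is mounted at the origin on the work surface. World frame = base frame: x ahead of the robot, y to its left, z up, the work surface at z = 0. Lengths are in m, angles in rad, forces in N, time in s.
With the tool pointing down it reaches from about 0.4 to 0.875 m from the base axis. Payload 19.3 kg.
Tool frame: the origin (TCP) lies at the very end of the fingers, on their centre line; the grasp point (between the pads) lies 19 mm behind it; z points along the fingers, y is the line along which they close (so a half turn about z gives the same grasp; the last joint's range is limited). The gripper opens to 85 mm and grips with 20 to 120 N. Pads are 22 mm wide; open, the fingers measure 114 mm over their backs; the gripper's body (76 mm by 85 mm) begins 54 mm behind the grasp point. The pads swing forward as they close: fully open they stand 13 mm farther back than shut.
Start: joints at [1.17, 0.521, -0.036, 1.599, 0.021, 1.021, -0.113], TCP at [0.203, -0.591, 0.231] pointing down, gripper open.
Joint ranges: [-2.91, 2.91], [-0.3, 2.13], [-1.5, 1.42], [0.17, 2.43], [-1.26, 4.41], [0.16, 1.93], [-2.52, 2.52]. Speed limits (rad/s): [1.89, 1.89, 2.39, 2.39, 3.01, 3.01, 3.01].

INTERFACE

Orientations are given as [roll, pitch, yaw] about the fixed x, y, z axes, in that order (R = Rz(yaw) Ry(pitch) Rx(roll)).
In Python, from workcell import monitor, viewer, bot gives the robot as it stands.
- The arm moves only by the tool move_arm, never from a script. Its arguments are lists of equal length, an entry for each row: "gripper": the opening, from 0 (shut) to 1 (fully open); "linear": the shift along the tool's x, y, z in cm, a list of three; "twist": the turn about the tool's z in degrees. A call has 1 to 8 rows; each row shifts and turns the commanded pose from where the row before left it, along the tool's axes as they then stand; what a row does not reach is not made up. A row lasts 1/10 s, in which the tool goes at most 50 mm and 8.59 degrees, less where a joint would pass 70% of its speed; a pose out of reach is approached as far as the arm can. A call with a gripper value outside its range is refused whole. The fingers move at their own pace and stop on an object; "squeeze" is the grip in N (left out, the last holds). Time passes only in rows, so rows that do not move let the fingers close. It gives the time, the measured TCP pose, the force, the opening and the grip force at its end, in the units of the state.
- monitor.observe(): the state, without advancing time (a new reading comes with each control period).
- viewer.grab_frame(name): name is "scene" or "top" or "wrist"; returns a dict with "img" (420x560x3 uint8, red, green, blue), "K" (3x3 intrinsics, pixels), "k1" (the pictures are not rectified: a ray, as slopes to the right and down, at radius r is drawn at 1 + k1 r^2 times it, then the intrinsics apply), "eye" and "rotation" of the camera in the world. Camera axes: x right, y up, looking along -z (the intrinsics and any distortion apply to the point x, -y, -z); pixel columns grow to the right and rows downward; lengths in m; the calibration is good to about 2 mm. A picture is of the moment at which its call begins. There is no depth.
- bot.job_done(): hands the job in; it is judged then, once.
The state is a dict: "clock": time; "qpos": joint angles; "qd": joint speeds; "joint_efforts": joint torques, N m; "position": TCP position; "tool_rot": TCP orientation; "force": force on the tool from outside, world axes, zero at the start; "moment": the same for the moment, N m; "grip_width": finger opening in m; "finger_force": force on a finger pad.
Only numpy, scipy, OpenCV 4.12 (cv2) and the standard library are available. Lean on these libraries where they do the work, as an engineer would, in place of code of your own. Each camera call takes 0.05 s, during which the arm holds its last target. There are 200 camera calls.

## Working session

There is one attempt and no reset: what is moved stays moved. The work goes in short steps, Python scripts to look and compute and a tool call to move; the robot and the scene stay as the last step left them, time stands still between calls to the robot, and variables do not carry over. Pictures are saved under pics/ and viewed, at most 14 in all, crops included, and the job is handed in when it is done.

Besides the shell and the picture viewer there is one more tool, called after ">>>" by a JSON object that holds its "name" and its "arguments", one argument or row to a line. move_arm: Moves the arm, as the interface text tells. Its arguments: {"type":"object","properties":{"gripper":{"type":"array"},"linear":{"type":"array"},"twist":{"type":"array"},"squeeze":{"type":"number"}},"required":["gripper","linear","twist"]}

```bash
mkdir -p pics; ls; python3 - <<'E'
from workcell import monitor, viewer, bot
import cv2
print(monitor.observe())
for n in ("scene","top"):
    f=viewer.grab_frame(n); cv2.imwrite(f"pics/{n}0.png",cv2.resize(f["img"][:,:,::-1],(800,600),interpolation=cv2.INTER_CUBIC))
    print(n,f["K"],f["k1"],f["eye"],f["rotation"])
E
```

```text
pics
{'clock': 0.0, 'qpos': array([ 1.16978387,  0.52199648, -0.03628603,  1.60000198,  0.02117974,
        1.02109919, -0.11281685]), 'qd': array([-6.48448410e-04,  2.85297269e-04, -7.42053315e-04,  5.18234422e-04,
        1.05003247e-03, -6.38163815e-05, -8.02935612e-04]), 'joint_efforts': array([ 1.02421258e-03, -9.27103472e+01,  1.97928675e+00, -3.69930947e+01,
        1.76175381e-02,  8.13281484e-03,  4.65598521e-05]), 'position': array([ 0.20284578, -0.59081253,  0.23073927]), 'tool_rot': array([-3.14047503e+00,  8.35170353e-05,  3.30739104e-01]), 'force': array([0.24483776, 0.17374429, 0.25104182]), 'moment': array([-0.01881445, -0.03720917, -0.01855504]), 'finger_force': 0.0, 'grip_width': 0.0854002204352393}
scene [[534.37954638   0.         279.93714022]
 [  0.         534.37954638 194.39741809]
 [  0.           0.           1.        ]] -0.039176342860477706 [1.32026243 0.50516843 0.77431487] [0.93367892 0.0057312  2.14119668]
top [[500.70608762   0.         284.20383613]
 [  0.         500.70608762 206.57016634]
 [  0.           0.           1.        ]] -0.15228436392265443 [ 0.24869321 -0.00146994  1.34432374] [ 0.23853282  0.00173686 -1.61156721]
```

View pics/top0.png

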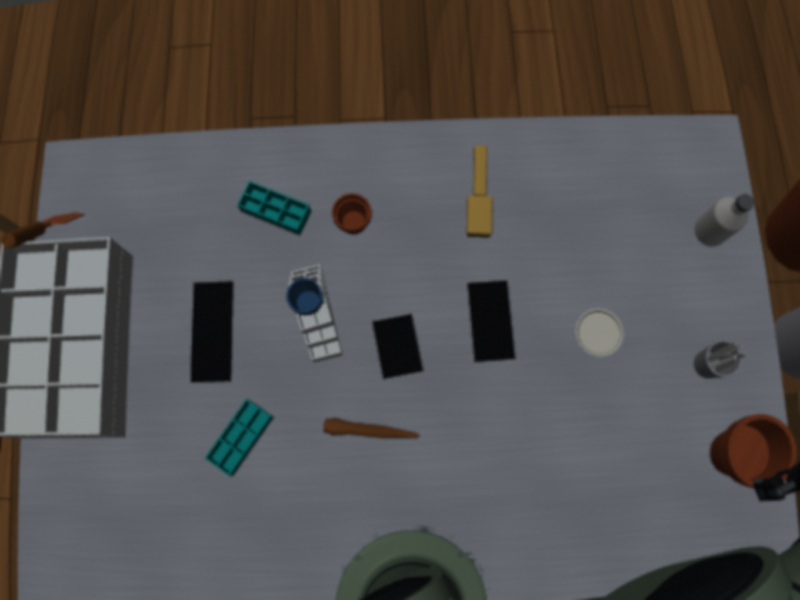

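View pics/scene0.png

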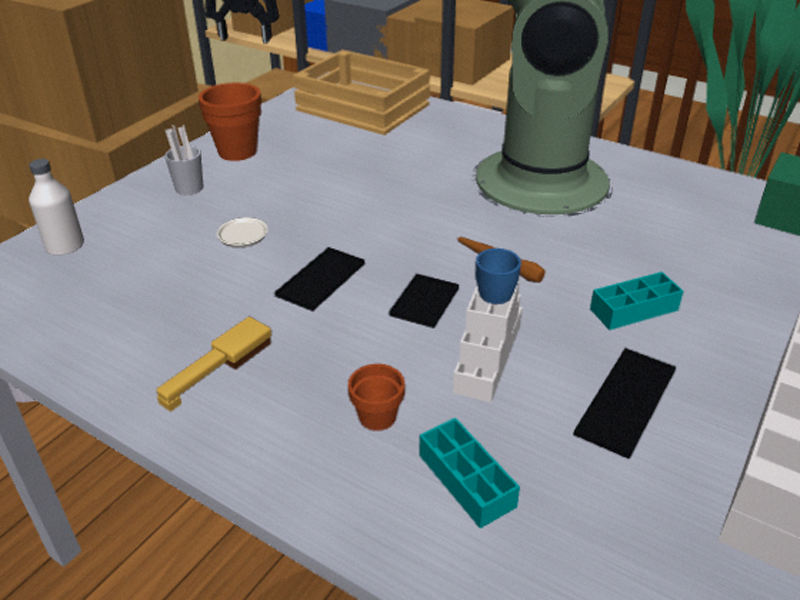

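```bash
cat > h.py <<'E'
from workcell import monitor, viewer, bot
import numpy as np, cv2
from scipy.spatial.transform import Rotation as Rn
D=np.diag([1,-1,-1.])
def cam(f):
    R=Rn.from_euler('xyz',f["rotation"]).as_matrix()@D   # cv cam->world
    return R,np.array(f["eye"]),np.array(f["K"]),np.array([f["k1"],0,0,0,0.])
def px2w(f,uv,z):
    R,e,K,d=cam(f)
    p=cv2.undistortPointsIter(np.array(uv,float).reshape(-1,1,2),K,d,None,None,(3,50,1e-9)).reshape(-1,2)
    r=np.c_[p,np.ones(len(p))]@R.T
    return e+r*((z-e[2])/r[:,2])[:,None]
def w2px(f,X):
    R,e,K,d=cam(f)
    return cv2.projectPoints((np.array(X,float).reshape(-1,3)-e)@R,np.zeros(3),np.zeros(3),K,d)[0].reshape(-1,2)
def crop(f,name,u0,v0,w,h,s):
    cv2.imwrite(name,cv2.resize(f["img"][v0:v0+h,u0:u0+w,::-1],None,fx=s,fy=s,interpolation=cv2.INTER_CUBIC))
E
python3 - <<'E'
from h import *
f=viewer.grab_frame("top"); g=viewer.grab_frame("scene")
np.save("top.npy",f,allow_pickle=True);np.save("scene.npy",g,allow_pickle=True)
a=f["img"];m=(a.max(2)<40).astype(np.uint8)
m[:180]=0;m[280:]=0;m[:,:120]=0;m[:,370:]=0
n,l,s,c=cv2.connectedComponentsWithStats(m)
for i in range(1,n):
    if s[i,4]<300: continue
    uv=cv2.findContours((l==i).astype(np.uint8),0,1)[0][0].reshape(-1,2)
    w=px2w(f,uv,.009)[:,:2]*1000
    print(s[i],c[i].round(1),cv2.minAreaRect(w.astype(np.float32)))
# saucer
m=((a.min(2)>140)).astype(np.uint8);m[:,:390]=0;m[:,450:]=0;m[:205]=0;m[260:]=0
uv=cv2.findContours(m,0,1)[0];uv=max(uv,key=len).reshape(-1,2)
w=px2w(f,uv,.01)[:,:2]*1000;print("saucer",cv2.fitEllipse(w.astype(np.float32)))
# composite crop of stack from both
A=cv2.resize(f["img"][178:258,192:246],None,fx=7,fy=7,interpolation=cv2.INTER_CUBIC)
B=cv2.resize(g["img"][168:284,310:372],None,fx=5,fy=5,interpolation=cv2.INTER_CUBIC)
H=np.zeros((580,700,3),np.uint8);H[:560,:378]=A;H[:580,385:385+310]=B
cv2.imwrite("pics/stack.png",H[:,:,::-1])
E
```

```text
[ 328  197   32   56 1463] [343.3 224.4] ((517.703857421875, -171.5406951904297), (151.0279541015625, 73.82605743408203), 1.6480116844177246)
[ 134  198   29   69 1866] [148.  232.2] ((518.4799194335938, 364.1964111328125), (75.96379852294922, 192.00201416015625), 89.63270568847656)
[ 262  221   33   43 1078] [277.9 242.1] ((475.92529296875, 8.88937759399414), (108.78921508789062, 73.01612091064453), 8.653349876403809)Traceback (most recent call last):
  File "<stdin>", line 14, in <module>
ValueError: max() iterable argument is empty
```

```bash
python3 - <<'E'
from h import *
f=np.load("top.npy",allow_pickle=True).item(); g=np.load("scene.npy",allow_pickle=True).item()
a=f["img"].astype(int);print(a[233,419],a[233,390])
hi=(a[...,0]-a[...,2]>-8)&(a.min(2)>90);m=hi.astype(np.uint8);m[:,:395]=0;m[:,445:]=0;m[:205]=0;m[260:]=0
uv=cv2.findContours(m,0,1)[0];uv=max(uv,key=len).reshape(-1,2)
w=px2w(f,uv,.01)[:,:2]*1000;print("saucer",cv2.fitEllipse(w.astype(np.float32)))
A=cv2.resize(f["img"][178:258,192:246],None,fx=7,fy=7,interpolation=cv2.INTER_CUBIC)
B=cv2.resize(g["img"][168:284,310:372],None,fx=5,fy=5,interpolation=cv2.INTER_CUBIC)
H=np.zeros((580,700,3),np.uint8);H[:560,:378]=A;H[:580,385:385+310]=B
H=cv2.convertScaleAbs(H,alpha=1.15)
cv2.imwrite("pics/stack.png",H[:,:,::-1])
E
```

```text
[142 141 133] [ 96 100 106]
saucer ((485.3496398925781, -379.15460205078125), (96.6349868774414, 97.17577362060547), 15.96506404876709)
```

View pics/stack.png

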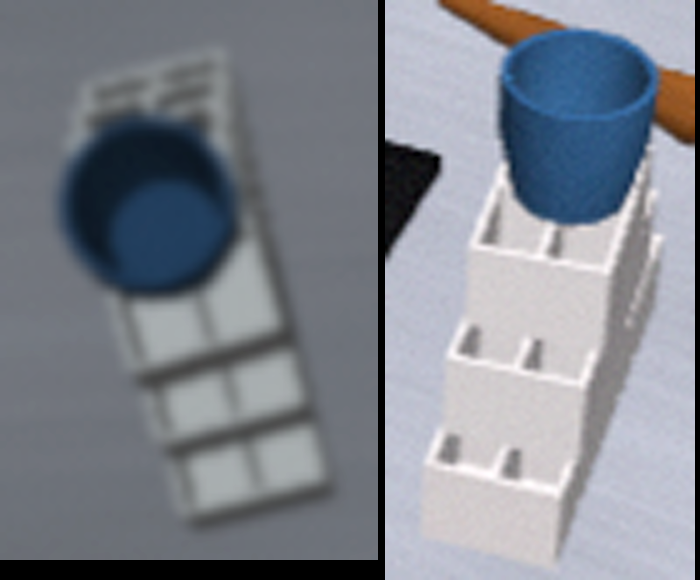

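```bash
cat >> h.py <<'E'
def go(x,y,z,yaw=None,p=None):
    """total shift (cm, tool axes as they stand) and twist (deg) from measured pose to target"""
    s=monitor.observe(); P=np.array(s["position"]) ; r=Rn.from_euler('xyz',s["tool_rot"])
    d=r.inv().apply(np.array([x,y,z])-P)*100
    t=None
    if yaw is not None:
        t=np.degrees(s["tool_rot"][2]-yaw); t=(t+90)%180-90
    print("t %.1f P %s yaw %.3f F %s w %.4f ff %.1f"%(s["clock"],P.round(4),s["tool_rot"][2],np.round(s["force"],1),s["grip_width"],s["finger_force"]))
    print("shift cm",d.round(2),"twist",t,"q",s["qpos"].round(2))
E
python3 - <<'E'
from h import *
f=np.load("top.npy",allow_pickle=True).item(); g=np.load("scene.npy",allow_pickle=True).item()
T=lambda u,v:(u/7+192-.43,v/7+178-.43); S=lambda u,v:((u-385)/5+310-.4,v/5+168-.4)
print("pot top",px2w(f,[T(149,205)],.178),"scene",px2w(g,[S(578,74)],.178))
for z,a,b in((.12,(470,248),(610,270)),(.08,(450,355),(587,382)),(.04,(425,460),(562,492))):
    w=px2w(g,[S(*a),S(*b)],z);d=w[1]-w[0];print(z,w.round(4).tolist(),np.hypot(*d[:2]),np.degrees(np.arctan2(d[1],d[0])))
for z,a,b in((.12,(137,372),(290,335)),(.08,(160,440),(315,402)),(.04,(188,512),(330,475))):
    w=px2w(f,[T(*a),T(*b)],z);d=w[1]-w[0];print(z,w.round(4).tolist(),np.hypot(*d[:2]),np.degrees(np.arctan2(d[1],d[0])))
go(.55,.2,.25,.3)
E
```

```text
pot top [[0.53850667 0.16047018 0.178     ]] scene [[0.54068175 0.15778886 0.178     ]]
0.12 [[0.5925, 0.1416, 0.12], [0.5755, 0.1937, 0.12]] 0.05474241325753032 108.00259419051625
0.08 [[0.6109, 0.1449, 0.08], [0.5964, 0.1976, 0.08]] 0.0546211685057511 105.37741232311747
0.04 [[0.6305, 0.1464, 0.04], [0.6177, 0.2006, 0.04]] 0.055726046905654275 103.31944142403259
0.12 [[0.4918, 0.1733, 0.12], [0.5031, 0.1183, 0.12]] 0.056141923495285025 -78.39429590634998
0.08 [[0.474, 0.1708, 0.08], [0.4859, 0.1135, 0.08]] 0.058504122689769865 -78.2295502484976
0.04 [[0.4532, 0.1659, 0.04], [0.4652, 0.112, 0.04]] 0.055220546933754375 -77.40798410059438
t 0.2 P [ 0.2029 -0.5909  0.231 ] yaw 0.331 F [-0.5  0.7  0.6] w 0.0854 ff 0.0
shift cm [ 58.51 -63.54  -1.86] twist 1.7625899491244184 q [ 1.17  0.52 -0.04  1.6   0.02  1.02 -0.11]
```

Look-alikes, in 800-px top-view pixels:
- **Pot:** the blue pot at (305,296), against the terracotta pot at (352,213) and the large clay pot at (755,450).
- **Strips:** the white stack at (315,320), against the turquoise strips at (275,207) and (240,437) and the white crate at (60,335).

I choose the blue pot on the white stack. The crop confirms it.

>>> {"name": "move_arm", "arguments": {
  "gripper": [1, 1, 1, 1, 1, 1, 1, 1],
  "linear": [
    [3.8, -3, -0.8],
    [3.8, -3, -0.8],
    [3.8, -3, -0.8],
    [3.8, -3, -0.8],
    [3.8, -3, -0.8],
    [3.8, -3, -0.8],
    [3.8, -3, -0.8],
    [3.8, -3, -0.8]
  ],
  "twist": [0, 0, 0, 0, 0, 0, 0, 0],
  "squeeze": 30
}}

```text
clock: 1.0
position: [0.4132, -0.2636, 0.2958]
tool_rot: [3.141, -0.0, 0.331]
force: [0.6, -0.2, 0.8]
grip_width: 0.0853
finger_force: 0.0
```

```bash
python3 -c "
from h import *
go(.5395,.159,.25,.22)"
```

```text
t 1.0 P [ 0.4132 -0.2636  0.2958] yaw 0.331 F [ 0.6 -0.2  0.8] w 0.0853 ff 0.0
shift cm [ 25.67 -35.88   4.57] twist 6.336632015682767 q [ 0.6   0.24 -0.19  1.86  0.05  1.05 -0.85]
```

>>> {"name": "move_arm", "arguments": {
  "gripper": [1, 1, 1, 1, 1, 1, 1, 1],
  "linear": [
    [2.8, -4, 0.2],
    [2.8, -4, 0.2],
    [2.8, -4, 0.2],
    [2.8, -4, 0.2],
    [2.8, -4, 0.2],
    [2.8, -4, 0.2],
    [2.8, -4, 0.2],
    [2.8, -4, 0.2]
  ],
  "twist": [0, 0, 0, 0, 0, 0, 0, 6.3]
}}

```text
clock: 1.8
position: [0.5207, 0.1118, 0.2793]
tool_rot: [3.142, -0.0, 0.22]
force: [0.9, -0.8, -0.3]
grip_width: 0.0853
finger_force: 0.0
```

```bash
python3 -c "
from h import *
go(.5395,.159,.215,.22)
f=viewer.grab_frame('wrist');crop(f,'pics/w1.png',0,0,560,420,1.4);np.save('w1.npy',f,allow_pickle=True)
print(f['K'],f['k1'],f['eye'],w2px(f,[[.5395,.159,.178],[.541,.157,.12]]))
"
```

```text
t 1.8 P [0.5207 0.1118 0.2793] yaw 0.220 F [ 0.9 -0.8 -0.3] w 0.0853 ff 0.0
shift cm [ 2.86 -4.19  6.43] twist 0.010664001292497005 q [-0.03  0.34 -0.38  1.77  0.14  1.06 -1.81]
[[355.40878306   0.         282.90628738]
 [  0.         355.40878306 205.1459115 ]
 [  0.           0.           1.        ]] -0.014713553114387278 [0.59118516 0.12735838 0.42281152] [[221.72383743 165.16266646]
 [235.49617588 151.9680201 ]]
```

View pics/w1.png

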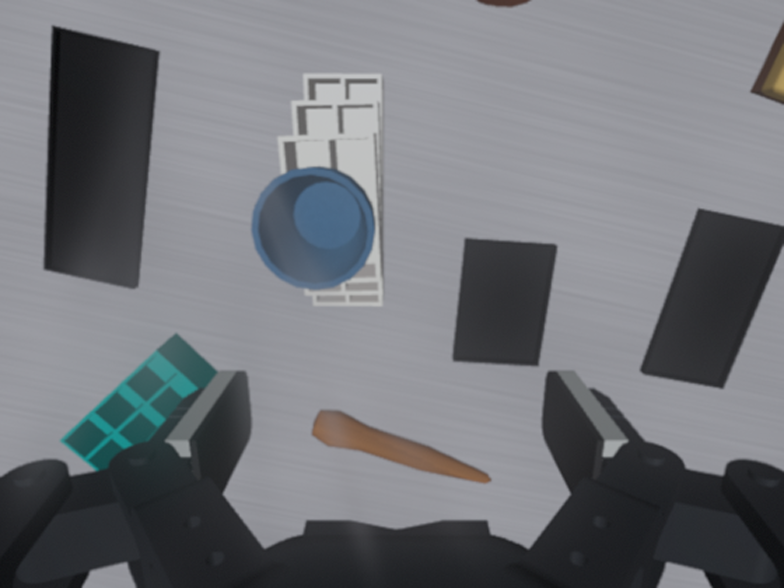

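The wrist view shows the pot rim centred at (313,228) in the 1.4x picture, within 2 mm of my estimate. The strips are lined up with the tool.

>>> {"name": "move_arm", "arguments": {
  "gripper": [1, 1, 1, 1, 1, 1, 1, 1],
  "linear": [
    [1.5, -2.0, 0],
    [1.5, -2.1, 0],
    [0, 0, 3],
    [0, 0, 3],
    [0, 0, 3],
    [0, 0, 3],
    [0, 0, 2.2],
    [0, 0, 0]
  ],
  "twist": [0, 0, 0, 0, 0, 0, 0, 0]
}}

```text
clock: 2.65
position: [0.5393, 0.156, 0.1348]
tool_rot: [3.141, 0.005, 0.221]
force: [-1.1, -1.1, 0.4]
grip_width: 0.0853
finger_force: 0.0
```

>>> {"name": "move_arm", "arguments": {
  "gripper": [0.6, 0.6, 0.6, 0.6, 0.6, 0.6],
  "linear": [
    [0, 0, 0],
    [0, 0, 0],
    [0, 0, 0],
    [0, 0, 0],
    [0, 0, 0],
    [0, 0, 0]
  ],
  "twist": [0, 0, 0, 0, 0, 0]
}}

```text
clock: 3.25
position: [0.5414, 0.1571, 0.1387]
tool_rot: [-3.141, -0.002, 0.221]
force: [-2.1, 1.6, 7.3]
grip_width: 0.0596
finger_force: 32.3
```

>>> {"name": "move_arm", "arguments": {
  "gripper": [0.6, 0.6, 0.6, 0.6, 0.6, 0.6, 0.6, 0.6],
  "linear": [
    [0, 0, -1],
    [0, 0, -2],
    [0, 0, -2],
    [-0.6, 1.8, 0],
    [-1, 3, 0],
    [-1, 3, 0],
    [-1, 3, 0],
    [-1, 3, 0]
  ],
  "twist": [0, 0, 0, 0, 0, 0, 0, 0]
}}

```text
clock: 4.05
position: [0.526, 0.0105, 0.1884]
tool_rot: [3.141, -0.001, 0.221]
force: [0.3, -0.8, -1.8]
grip_width: 0.0595
finger_force: 33.0
```

>>> {"name": "move_arm", "arguments": {
  "gripper": [0.6, 0.6, 0.6, 0.6, 0.6, 0.6, 0.6, 0.6],
  "linear": [
    [-1, 3, 0],
    [-1, 3, 0],
    [-1, 3, 0],
    [-1, 3, 0],
    [-1, 3, 0],
    [-1, 3, 0],
    [-1, 3, 0],
    [-1, 3, 0]
  ],
  "twist": [0, 0, 0, 0, 0, 0, 0, 0]
}}

```text
clock: 4.85
position: [0.5004, -0.2413, 0.1884]
tool_rot: [3.141, -0.001, 0.221]
force: [-0.5, 0.0, -2.1]
grip_width: 0.0596
finger_force: 33.0
```

```bash
python3 -c "
from h import *
go(.4853,-.379,.145)
f=viewer.grab_frame('wrist');crop(f,'pics/w2.png',0,0,560,420,1.4)
f=viewer.grab_frame('top');np.save('top2.npy',f,allow_pickle=True)
"
```

```text
t 4.8 P [ 0.5004 -0.2413  0.1884] yaw 0.221 F [-0.5  0.  -2.1] w 0.0596 ff 33.0
shift cm [-4.49 13.1   4.34] twist None q [ 0.56  0.48 -0.3   1.82  0.18  0.87 -1.17]
```

View pics/w2.png

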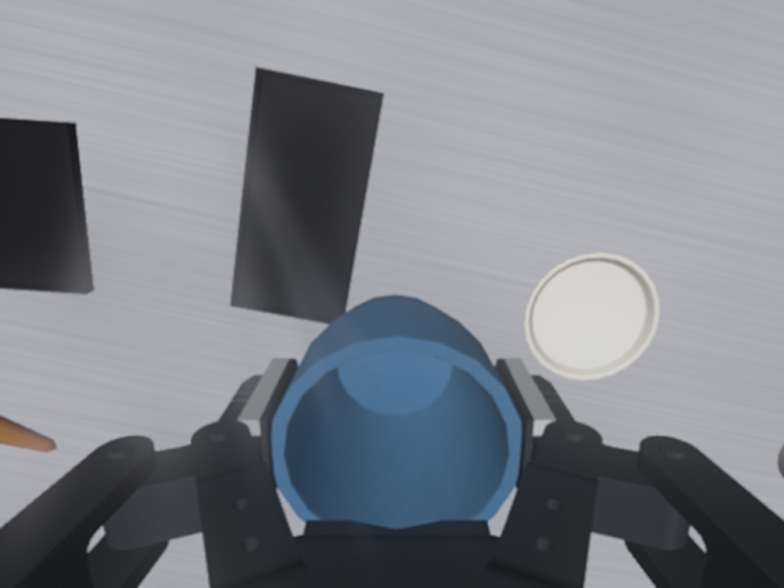

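>>> {"name": "move_arm", "arguments": {
  "gripper": [0.6, 0.6, 0.6, 0.6, 0.6, 0.6, 0.6, 0.6],
  "linear": [
    [-0.9, 2.6, 0],
    [-0.9, 2.6, 0],
    [-0.9, 2.6, 0],
    [-0.9, 2.6, 0],
    [-0.9, 2.7, 1],
    [0, 0, 4],
    [0, 0, 4],
    [0, 0, 4]
  ],
  "twist": [0, 0, 0, 0, 0, 0, 0, 0]
}}

```text
clock: 5.75
position: [0.4857, -0.3775, 0.0569]
tool_rot: [3.141, -0.001, 0.221]
force: [0.3, -0.7, -1.7]
grip_width: 0.0595
finger_force: 33.3
```

>>> {"name": "move_arm", "arguments": {
  "gripper": [0.6, 0.6, 0.6, 0.6, 0.6],
  "linear": [
    [0, 0, 1.5],
    [0, 0, 1],
    [0, 0, 0.5],
    [0, 0, 0.3],
    [0, 0, 0]
  ],
  "twist": [0, 0, 0, 0, 0]
}}

```text
clock: 6.25
position: [0.4859, -0.3778, 0.0253]
tool_rot: [3.141, -0.001, 0.221]
force: [-1.5, 0.2, -2.1]
grip_width: 0.0597
finger_force: 33.6
```

>>> {"name": "move_arm", "arguments": {
  "gripper": [0.6, 0.6, 0.6, 0.8, 1, 1, 1, 1],
  "linear": [
    [0, 0, 0.2],
    [0, 0, 0.1],
    [0, 0, 0],
    [0, 0, 0],
    [0, 0, 0],
    [0, 0, 0],
    [0, 0, 0],
    [0, 0, 0]
  ],
  "twist": [0, 0, 0, 0, 0, 0, 0, 0]
}}

```text
clock: 7.05
position: [0.4854, -0.3775, 0.0213]
tool_rot: [-3.142, 0.0, 0.221]
force: [-0.2, -0.0, -0.8]
grip_width: 0.0857
finger_force: 0.0
```

>>> {"name": "move_arm", "arguments": {
  "gripper": [1, 1, 1, 1, 1, 1, 1, 1],
  "linear": [
    [0, 0, -1],
    [0, 0, -3],
    [0, 0, -4],
    [0, 0, -4],
    [0, 0, -4],
    [0, 0, -4],
    [0, 0, -4],
    [0, 0, 0]
  ],
  "twist": [0, 0, 0, 0, 0, 0, 0, 0]
}}

```text
clock: 7.85
position: [0.487, -0.3785, 0.2675]
tool_rot: [3.136, -0.006, 0.221]
force: [-0.3, 1.2, 0.0]
grip_width: 0.0856
finger_force: 0.0
```

```bash
python3 -c "
from h import *
go(.50,.13,.28,.22)
f=viewer.grab_frame('top');a=f['img'].astype(int)
def blob(m,box):
    k=np.zeros_like(m,np.uint8);u0,v0,u1,v1=box;k[v0:v1,u0:u1]=m[v0:v1,u0:u1]
    c=max(cv2.findContours(k,0,1)[0],key=len).reshape(-1,2);return c
c=blob(a[...,2]-a[...,0]>25,(380,190,460,280))
print(len(c),cv2.fitEllipse(px2w(f,c,.062)[:,:2].astype(np.float32)))
"
```

```text
t 7.8 P [ 0.487  -0.3785  0.2675] yaw 0.221 F [-0.3  1.2  0. ] w 0.0856 ff 0.0
shift cm [ 12.4  -49.33  -1.49] twist 0.03386693330448054 q [ 0.76  0.48 -0.29  1.58  0.15  1.1  -0.91]
70 ((0.4818221926689148, -0.37015026807785034), (0.053625091910362244, 0.05469517782330513), 176.43133544921875)
```

>>> {"name": "move_arm", "arguments": {
  "gripper": [1, 1, 1, 1, 1, 1, 1, 1],
  "linear": [
    [0.9, -3, -0.5],
    [1, -4, -0.5],
    [1, -4, 0],
    [1, -4, 0],
    [1, -4, 0],
    [1, -4, 0],
    [1, -4, 0],
    [1, -4, 0]
  ],
  "twist": [0, 0, 0, 0, 0, 0, 0, 0]
}}

```text
clock: 8.7
position: [0.4939, -0.0562, 0.2709]
tool_rot: [-3.141, 0.001, 0.221]
force: [0.8, 0.1, 0.4]
grip_width: 0.0851
finger_force: 0.0
```

>>> {"name": "move_arm", "arguments": {
  "gripper": [1, 1, 1, 1, 1, 1, 1],
  "linear": [
    [1, -4, 0],
    [1, -4, 0],
    [1, -4, 0],
    [0.6, -3, 0],
    [0.5, -1.8, 0],
    [0, 0, 0],
    [0, 0, 0]
  ],
  "twist": [0, 0, 0, 0, 0, 0, 0]
}}

```text
clock: 9.4
position: [0.4974, 0.1149, 0.2708]
tool_rot: [3.141, 0.001, 0.221]
force: [-0.2, -0.1, -0.9]
grip_width: 0.0851
finger_force: 0.0
```

```bash
python3 -c "
from h import *
go(.541,.157,.2)
f=viewer.grab_frame('wrist');np.save('w3.npy',f,allow_pickle=True)
uv=w2px(f,[[.541,.157,.12]])[0];print(uv)
u0,v0=int(uv[0])-100,max(0,int(uv[1])-100);print(u0,v0);crop(f,'pics/w3.png',u0,v0,200,200,3)
f=viewer.grab_frame('top');cv2.imwrite('t3.png',f['img'][:,:,::-1]);a=f['img'].astype(int)
k=((a[...,2]>a[...,0]*1.5)&(a[...,2]>a[...,1]*1.2)).astype(np.uint8);k[:,:380]=0;k[:180]=0;k[280:]=0;k[:,460:]=0
c=max(cv2.findContours(k,0,1)[0],key=len).reshape(-1,2)
print(len(c),cv2.fitEllipse(px2w(f,c,.062)[:,:2].astype(np.float32)))
"
```

```text
t 9.4 P [0.4974 0.1149 0.2708] yaw 0.221 F [-0.2 -0.1 -0.9] w 0.0851 ff 0.0
shift cm [ 5.19 -3.15  7.07] twist None q [ 0.04  0.33 -0.49  1.83  0.18  1.03 -1.87]
[243.20776623 125.96559907]
143 25
60 ((0.48334214091300964, -0.37115299701690674), (0.05397234484553337, 0.06064462661743164), 34.01272201538086)
```

View pics/w3.png

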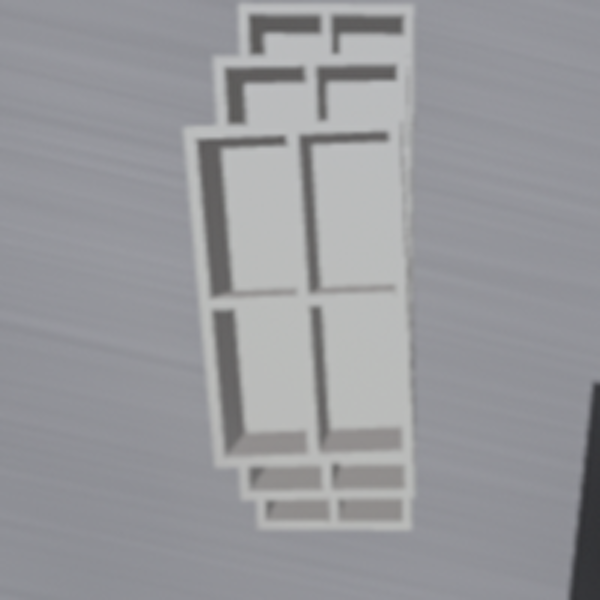

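```bash
python3 - <<'E'
from h import *
f=np.load('w3.npy',allow_pickle=True).item()
C={.12:[(184,128),(405,122),(413,462),(217,467)],.08:[(213,58),(405,55),(414,496),(241,500)],.04:[(238,5),(413,5),(412,528),(257,530)]}
for z,c in C.items():
    w=px2w(f,np.array(c)/3+[143-.33,25-.33],z)[:,:2]
    r=cv2.minAreaRect(w.astype(np.float32)*1000); ax=(w[0]+w[1]-w[2]-w[3])
    print(z,w.mean(0).round(4),r[1],'yaw',np.arctan2(ax[1],ax[0]))
E
```

```text
0.12 [0.5417 0.1562] (89.77501678466797, 57.213645935058594) yaw 0.25353231526143516
0.08 [0.5427 0.1563] (131.82852172851562, 55.96669006347656) yaw 0.23830951283922705
0.04 [0.5423 0.1559] (174.72225952148438, 56.59123611450195) yaw 0.2160240118936822
```

```bash
python3 - <<'E'
from h import *
f=np.load('w1.npy',allow_pickle=True).item()
C={'long':[(53,27),(158,50),(137,288),(45,269)],'short':[(465,239),(556,245),(539,365),(454,360)]}
for n,c in C.items():
    w=px2w(f,np.array(c)/1.4-.15,.009)[:,:2]
    r=cv2.minAreaRect(w.astype(np.float32)*1000); ax=(w[0]+w[1]-w[2]-w[3])
    print(n,w.mean(0).round(4),r[1],'yaw',np.arctan2(ax[1],ax[0]))
go(.5417,.1562,.088,.2535)
E
```

```text
long [0.5189 0.3593] (79.78179168701172, 195.21942138671875) yaw -0.0045635134281447436
short [0.477  0.0048] (112.5937271118164, 77.85612487792969) yaw 0.1716229518042909
t 9.5 P [0.4977 0.1141 0.271 ] yaw 0.220 F [ 0.1 -1.1 -0.6] w 0.0854 ff 0.0
shift cm [ 5.22 -3.15 18.3 ] twist -1.9360579619483786 q [ 0.05  0.33 -0.49  1.83  0.18  1.03 -1.87]
```

>>> {"name": "move_arm", "arguments": {
  "gripper": [1, 1, 1, 1, 1, 1, 1, 1],
  "linear": [
    [2.6, -1.6, 1],
    [2.6, -1.6, 3],
    [0, 0, 4],
    [0, 0, 4],
    [0, 0, 4],
    [0, 0, 2.3],
    [0, 0, 0],
    [0, 0, 0]
  ],
  "twist": [0, -1.9, 0, 0, 0, 0, 0, 0]
}}

```text
clock: 10.3
position: [0.5418, 0.1573, 0.0889]
tool_rot: [3.142, 0.0, 0.253]
force: [0.5, -0.1, 0.3]
grip_width: 0.0855
finger_force: 0.0
```

```bash
python3 -c "
from h import *
go(.5417,.1562,.088,.2535)"
```

```text
t 10.3 P [0.5418 0.1573 0.0889] yaw 0.253 F [ 0.5 -0.1  0.3] w 0.0855 ff 0.0
shift cm [-0.04  0.1   0.09] twist -0.020112279921121967 q [-0.1   0.64 -0.41  1.86  0.37  0.71 -2.04]
```

Close on the short strip and lift gently.

>>> {"name": "move_arm", "arguments": {
  "gripper": [0.5, 0.5, 0.5, 0.5, 0.5, 0.5, 0.5, 0.5],
  "linear": [
    [0, 0, 0],
    [0, 0, 0],
    [0, 0, 0],
    [0, 0, 0],
    [0, 0, 0],
    [0, 0, -0.5],
    [0, 0, -1],
    [0, 0, -2]
  ],
  "twist": [0, 0, 0, 0, 0, 0, 0, 0]
}}

```text
clock: 11.1
position: [0.541, 0.1576, 0.1237]
tool_rot: [-3.142, 0.001, 0.254]
force: [-0.2, 0.2, -0.9]
grip_width: 0.0556
finger_force: 32.3
```

```bash
python3 -c "
from h import *
go(.477,.0055,.12,.165)"
```

```text
t 11.1 P [0.541  0.1576 0.1237] yaw 0.254 F [-0.2  0.2 -0.9] w 0.0556 ff 32.3
shift cm [-10.02  13.12   0.38] twist 5.10395795615716 q [-0.08  0.59 -0.43  1.84  0.34  0.78 -2.01]
```

>>> {"name": "move_arm", "arguments": {
  "gripper": [0.5, 0.5, 0.5, 0.5, 0.5, 0.5],
  "linear": [
    [-1, 1.2, 0],
    [-2, 2, 0],
    [-2.5, 1.3, 0],
    [-2.5, 1, 0],
    [-2, 1, 0],
    [0, 0, 0]
  ],
  "twist": [0, 0, 0, 0, 5.1, 0]
}}

```text
clock: 11.7
position: [0.459, 0.0671, 0.1236]
tool_rot: [3.14, 0.001, 0.16]
force: [-1.0, 1.0, -0.6]
grip_width: 0.0555
finger_force: 32.3
```

```bash
python3 -c "
from h import *
go(.477,.0055,.12,.165)
f=viewer.grab_frame('wrist');np.save('w4.npy',f,allow_pickle=True)
cv2.imwrite('pics/w4.png',cv2.resize(f['img'][:,:,::-1],(784,588),interpolation=cv2.INTER_CUBIC))
"
```

```text
t 11.7 P [0.459  0.0671 0.1236] yaw 0.160 F [-1.   1.  -0.6] w 0.0555 ff 32.3
shift cm [0.8  6.37 0.37] twist -0.2964918670696619 q [ 0.06  0.46 -0.43  2.09  0.31  0.65 -1.99]
```

View pics/w4.png

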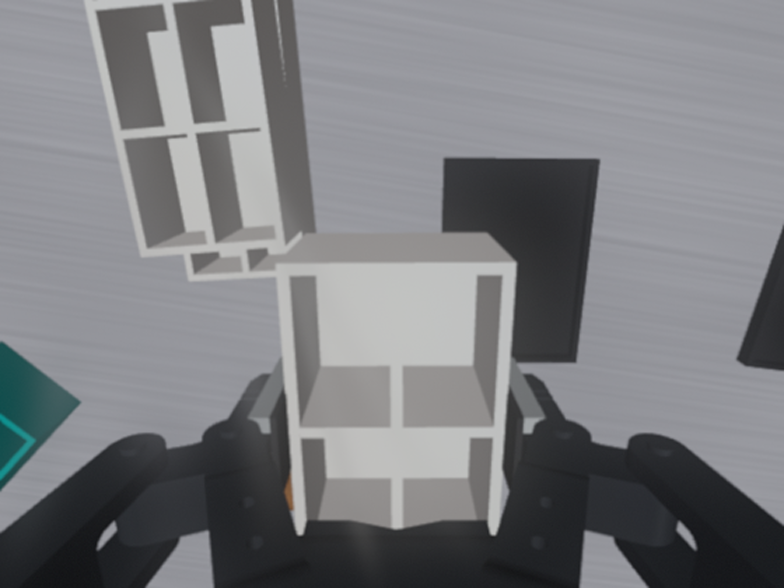

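```bash
python3 - <<'E'
from h import *
f=np.load('w4.npy',allow_pickle=True).item()
w=px2w(f,np.array([(444,158),(599,159),(576,362)])/1.4-.15,.009)[:,:2]
print(w.round(4),'c',((w[0]+w[2])/2).round(4),np.linalg.norm(w[0]-w[1]),np.linalg.norm(w[1]-w[2]),np.arctan2(*(w[1]-w[2])[::-1]))
w=px2w(f,np.array([(277,263),(516,262),(495,534),(297,534)])/1.4-.15,.1556)[:,:2]
r=cv2.minAreaRect(w.astype(np.float32)*1000); ax=(w[0]+w[1]-w[2]-w[3]);print(w.mean(0),r[1],np.arctan2(ax[1],ax[0]))
go(.477,.0055,.12,.165)
E
```

```text
[[ 0.5256  0.0527]
 [ 0.5378 -0.0247]
 [ 0.4274 -0.0424]] c [0.4765 0.0052] 0.07833559300374023 0.1118753453381369 0.15898113368042063
[0.46574963 0.06779468] (77.07469177246094, 55.10542297363281) 0.1589061564009539
t 11.8 P [0.4604 0.0685 0.1238] yaw 0.164 F [ 0.5  0.2 -0.1] w 0.0557 ff 32.3
shift cm [0.61 6.48 0.39] twist -0.0833126927298764 q [ 0.06  0.46 -0.43  2.09  0.31  0.65 -1.99]
```

>>> {"name": "move_arm", "arguments": {
  "gripper": [0.5, 0.5, 0.5, 0.5, 0.5, 0.5, 0.5, 0.5],
  "linear": [
    [0.3, 3.2, 0],
    [0.3, 3.3, 0],
    [0, 0, 3],
    [0, 0, 3],
    [0, 0, 2],
    [0, 0, 1],
    [0, 0, 0],
    [0, 0, 0]
  ],
  "twist": [0, 0, 0, 0, 0, 0, 0, 0]
}}

```text
clock: 12.55
position: [0.4782, 0.0069, 0.034]
tool_rot: [3.142, -0.001, 0.166]
force: [0.4, -1.0, 0.4]
grip_width: 0.0557
finger_force: 32.3
```

```bash
python3 -c "
from h import *
go(.4765,.0052,.012,.162)"
```

```text
t 12.6 P [0.4782 0.0069 0.034 ] yaw 0.166 F [ 0.4 -1.   0.4] w 0.0557 ff 32.3
shift cm [-0.2   0.14  2.2 ] twist 0.20826470779239514 q [ 0.1   0.64 -0.32  2.1   0.43  0.46 -1.95]
```

>>> {"name": "move_arm", "arguments": {
  "gripper": [0.5, 0.5, 0.5, 0.5, 0.5, 0.5],
  "linear": [
    [-0.2, 0.15, 0.8],
    [0, 0, 0.8],
    [0, 0, 0.4],
    [0, 0, 0.2],
    [0, 0, 0.1],
    [0, 0, 0]
  ],
  "twist": [0, 0, 0, 0, 0, 0]
}}

```text
clock: 13.15
position: [0.4763, 0.0047, 0.0113]
tool_rot: [3.141, -0.001, 0.165]
force: [-8.9, -1.6, 36.5]
grip_width: 0.0557
finger_force: 38.4
```

>>> {"name": "move_arm", "arguments": {
  "gripper": [0.5, 0.8, 1, 1, 1, 1, 1, 1],
  "linear": [
    [0, 0, -0.1],
    [0, 0, 0],
    [0, 0, 0],
    [0, 0, 0],
    [0, 0, -1],
    [0, 0, -3],
    [0, 0, -4],
    [0, 0, -4]
  ],
  "twist": [0, 0, 0, 0, 0, 0, 0, 0]
}}

```text
clock: 13.95
position: [0.4754, 0.0049, 0.1331]
tool_rot: [-3.141, 0.001, 0.165]
force: [1.3, -1.1, 0.2]
grip_width: 0.0853
finger_force: 0.0
```

```bash
python3 -c "
from h import *
f=viewer.grab_frame('wrist');np.save('w5.npy',f,allow_pickle=True)
cv2.imwrite('pics/w5.png',cv2.resize(f['img'][:,:,::-1],(784,588),interpolation=cv2.INTER_CUBIC))
go(.497,.114,.2,.238)
"
```

```text
t 14.0 P [0.4778 0.0052 0.1386] yaw 0.165 F [5.6 0.3 9.3] w 0.0855 ff 0.0
shift cm [  3.72 -10.41  -6.13] twist -4.161244787432324 q [ 0.21  0.45 -0.44  2.05  0.3   0.69 -1.83]
```

View pics/w5.png

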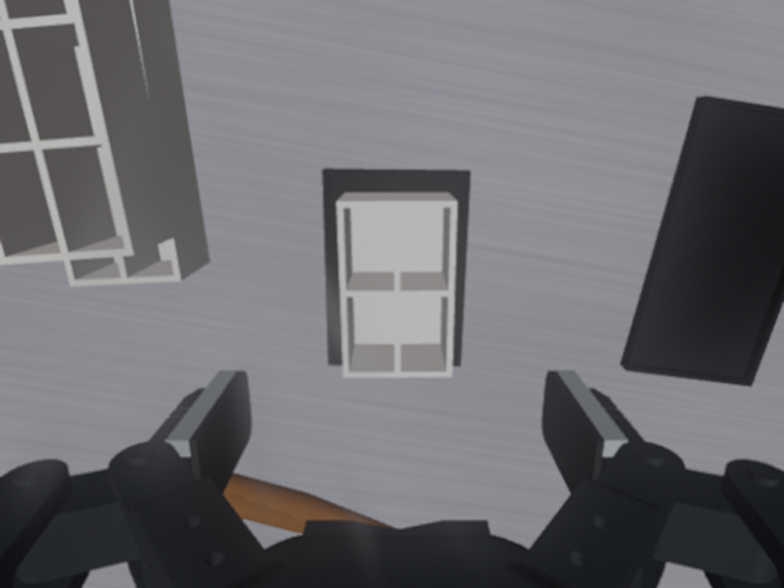

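The short strip sits flat in the short pan. Next is the middle strip.

>>> {"name": "move_arm", "arguments": {
  "gripper": [1, 1, 1, 1, 1, 1, 1, 1],
  "linear": [
    [1, -1.8, -2],
    [2, -3, -1],
    [2, -3, 0],
    [2, -3, 0],
    [1.9, -3, 0],
    [0, 0, 0],
    [0, 0, 0],
    [0, 0, 0]
  ],
  "twist": [0, 0, 0, 0, -4.2, 0, 0, 0]
}}

```text
clock: 14.8
position: [0.5408, 0.1545, 0.1615]
tool_rot: [3.141, 0.0, 0.237]
force: [-0.5, -0.5, 0.1]
grip_width: 0.0854
finger_force: 0.0
```

```bash
python3 -c "
from h import *
go(.5427,.1563,.048,.238)"
```

```text
t 14.8 P [0.5408 0.1545 0.1615] yaw 0.237 F [-0.5 -0.5  0.1] w 0.0854 ff 0.0
shift cm [ 0.23 -0.13 11.35] twist -0.056765072902734914 q [-0.04  0.54 -0.47  1.82  0.32  0.86 -2.  ]
```

>>> {"name": "move_arm", "arguments": {
  "gripper": [1, 1, 1, 1, 1, 1, 1],
  "linear": [
    [0.2, -0.1, 2],
    [0, 0, 3],
    [0, 0, 3],
    [0, 0, 2],
    [0, 0, 1.3],
    [0, 0, 0],
    [0, 0, 0]
  ],
  "twist": [0, 0, 0, 0, 0, 0, 0]
}}

```text
clock: 15.5
position: [0.5431, 0.1567, 0.0491]
tool_rot: [3.142, -0.001, 0.238]
force: [-0.3, -0.5, -0.4]
grip_width: 0.0853
finger_force: 0.0
```

>>> {"name": "move_arm", "arguments": {
  "gripper": [0.5, 0.5, 0.5, 0.5, 0.5, 0.5, 0.5, 0.5],
  "linear": [
    [0, 0, 0],
    [0, 0, 0],
    [0, 0, 0],
    [0, 0, 0],
    [0, 0, 0],
    [0, 0, -0.5],
    [0, 0, -1.5],
    [0, 0, -3]
  ],
  "twist": [0, 0, 0, 0, 0, 0, 0, 0]
}}

```text
clock: 16.3
position: [0.5418, 0.1568, 0.0985]
tool_rot: [-3.142, 0.003, 0.239]
force: [0.0, 0.6, 0.0]
grip_width: 0.0551
finger_force: 32.6
```

```bash
python3 - <<'E'
from h import *
f=np.load('w5.npy',allow_pickle=True).item()
# mid pan partially seen: FL,NL,NR
w=px2w(f,np.array([(699,97),(623,367),(752,384)])/1.4-.15,.009)[:,:2]
print(w.round(4),'c?',((w[0]+w[2])/2).round(4),np.linalg.norm(w[0]-w[1]),np.linalg.norm(w[1]-w[2]),np.arctan2(*(w[0]-w[1])[::-1]))
go(.517,-.173,.1,.03)
E
```

```text
[[ 0.5932 -0.1317]
 [ 0.4421 -0.1372]
 [ 0.4439 -0.2178]] c? [ 0.5185 -0.1748] 0.1512002220691939 0.08055363780306975 0.03642080201809604
t 16.3 P [0.5418 0.1568 0.0985] yaw 0.239 F [0.  0.6 0. ] w 0.0551 ff 32.6
shift cm [-10.21  31.45  -0.13] twist 11.949392310764665 q [-0.08  0.63 -0.43  1.85  0.38  0.74 -2.05]
```

>>> {"name": "move_arm", "arguments": {
  "gripper": [0.5, 0.5, 0.5, 0.5, 0.5, 0.5, 0.5, 0.5],
  "linear": [
    [-0.5, 1.5, -0.8],
    [-1, 3.1, 0],
    [-1, 3.1, 0],
    [-1, 3.1, 0],
    [-1, 3.1, 0],
    [-1, 3.1, 0],
    [-1, 3.1, 0],
    [-1, 3.1, 0]
  ],
  "twist": [0, 0, 0, 0, 0, 0, 0, 0]
}}

```text
clock: 17.1
position: [0.5247, -0.0875, 0.1076]
tool_rot: [3.141, -0.001, 0.238]
force: [0.6, 0.6, -0.1]
grip_width: 0.0555
finger_force: 32.6
```

>>> {"name": "move_arm", "arguments": {
  "gripper": [0.5, 0.5, 0.5, 0.5, 0.5, 0.5],
  "linear": [
    [-1, 3.1, 0],
    [-1, 3.1, 0],
    [-0.6, 2, 0],
    [0, 0, 0],
    [0, 0, 0],
    [0, 0, 0]
  ],
  "twist": [0, 0, 6, 5.9, 0, 0]
}}

```text
clock: 17.7
position: [0.519, -0.1715, 0.1071]
tool_rot: [3.141, -0.001, 0.034]
force: [0.0, -0.2, -1.1]
grip_width: 0.0555
finger_force: 32.5
```

```bash
python3 - <<'E'
from h import *
go(.518,-.174,.012,.032)
f=viewer.grab_frame('wrist');np.save('w6.npy',f,allow_pickle=True)
cv2.imwrite('pics/w6.png',cv2.resize(f['img'][:,:,::-1],(784,588),interpolation=cv2.INTER_CUBIC))
E
```

```text
t 17.7 P [ 0.519  -0.1715  0.1071] yaw 0.034 F [ 0.  -0.2 -1.1] w 0.0555 ff 32.5
shift cm [-0.12  0.25  9.51] twist 0.1375268332158157 q [ 0.49  0.59 -0.39  1.9   0.33  0.72 -1.62]
```

View pics/w6.png

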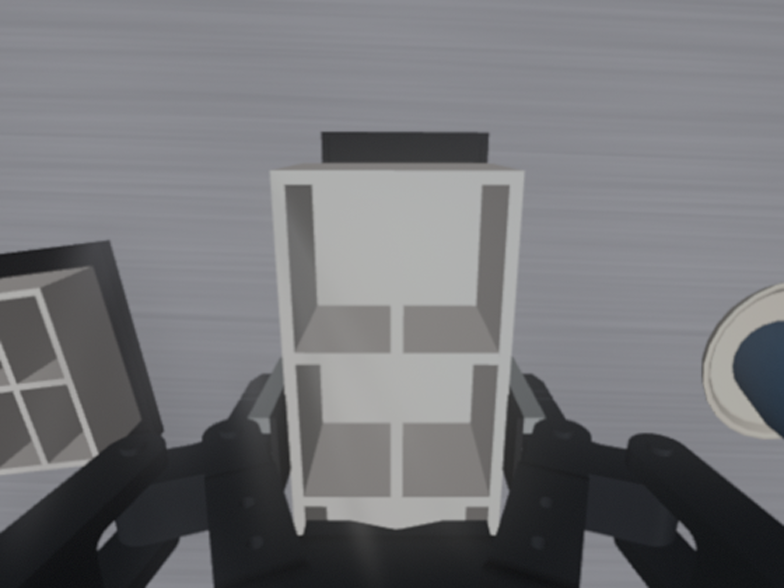

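```bash
python3 - <<'E'
from h import *
f=np.load('w6.npy',allow_pickle=True).item()
u=lambda *c: np.array(c)/1.4-.15
w=px2w(f,u((321,132),(488,133)),.009)[:,:2];print('pan far',w.round(4),np.linalg.norm(w[0]-w[1]))
d=w[1]-w[0];d/=np.linalg.norm(d);n=np.array([-d[1],d[0]]);print('centre',(w.mean(0)-n*.077).round(4),'yaw',np.arctan2(n[1],n[0]))
z=.098+.04; w=px2w(f,u((271,172),(524,171)),z)[:,:2];print('strip far',w.round(4),np.linalg.norm(w[0]-w[1]))
d=w[1]-w[0];d/=np.linalg.norm(d);n=np.array([-d[1],d[0]]);print('centre',(w.mean(0)-n*.066).round(4),np.arctan2(n[1],n[0]))
E
```

```text
pan far [[ 0.5938 -0.1345]
 [ 0.5961 -0.2121]] 0.07760216152473103
centre [ 0.518  -0.1756] yaw 0.029484051143009598
strip far [[ 0.5835 -0.1419]
 [ 0.5857 -0.1978]] 0.0559968503271558
centre [ 0.5187 -0.1724] 0.03882692737597504
```

>>> {"name": "move_arm", "arguments": {
  "gripper": [0.5, 0.5, 0.5, 0.5, 0.5, 0.5, 0.5, 0.5],
  "linear": [
    [-0.1, 0.3, 2],
    [0, 0, 3],
    [0, 0, 2],
    [0, 0, 1],
    [0, 0, 0.7],
    [0, 0, 0.5],
    [0, 0, 0.25],
    [0, 0, 0]
  ],
  "twist": [0.3, 0, 0, 0, 0, 0, 0, 0]
}}

```text
clock: 18.55
position: [0.5182, -0.1751, 0.0124]
tool_rot: [3.141, -0.001, 0.026]
force: [0.7, -0.6, -1.7]
grip_width: 0.0554
finger_force: 32.7
```

>>> {"name": "move_arm", "arguments": {
  "gripper": [0.5, 0.8, 1, 1, 1, 1, 1, 1],
  "linear": [
    [0, 0, 0],
    [0, 0, 0],
    [0, 0, 0],
    [0, 0, 0],
    [0, 0, -1],
    [0, 0, -3],
    [0, 0, -4],
    [0, 0, -4]
  ],
  "twist": [0, 0, 0, 0, 0, 0, 0, 0]
}}

```text
clock: 19.35
position: [0.5175, -0.1747, 0.1337]
tool_rot: [-3.141, 0.0, 0.026]
force: [0.4, -0.2, -0.3]
grip_width: 0.0853
finger_force: 0.0
```

```bash
python3 - <<'E'
from h import *
go(.5423,.1559,.13,.216)
E
```

```text
t 19.4 P [ 0.5175 -0.1747  0.1337] yaw 0.026 F [ 0.4 -0.2 -0.3] w 0.0853 ff 0.0
shift cm [  3.33 -32.99   0.38] twist -10.902406191300301 q [ 0.52  0.55 -0.41  1.88  0.3   0.77 -1.6 ]
```

>>> {"name": "move_arm", "arguments": {
  "gripper": [1, 1, 1, 1, 1, 1, 1, 1],
  "linear": [
    [0, -2, -3],
    [0, -4, -2],
    [0, -4, -2],
    [0, -4, -2],
    [0, -4, 0],
    [0, -4, 0],
    [0, -4, 0],
    [0, -3.5, 0]
  ],
  "twist": [0, 0, 0, 0, 0, 0, 0, -5]
}}

```text
clock: 20.15
position: [0.5099, 0.122, 0.2228]
tool_rot: [3.142, -0.001, 0.114]
force: [0.3, -0.3, 1.1]
grip_width: 0.0857
finger_force: 0.0
```

>>> {"name": "move_arm", "arguments": {
  "gripper": [1, 1, 1],
  "linear": [
    [-0.5, 0, 0],
    [0, 0, 0],
    [0, 0, 0]
  ],
  "twist": [-5.9, 0, 0]
}}

```text
clock: 20.45
position: [0.5055, 0.1185, 0.2222]
tool_rot: [3.141, -0.0, 0.212]
force: [1.1, -0.0, 0.9]
grip_width: 0.0855
finger_force: 0.0
```

```bash
python3 - <<'E'
from h import *
go(.5423,.1559,.01,.216)
f=viewer.grab_frame('wrist');np.save('w7.npy',f,allow_pickle=True)
cv2.imwrite('pics/w7.png',cv2.resize(f['img'][:,:,::-1],(784,588),interpolation=cv2.INTER_CUBIC))
E
```

```text
t 20.4 P [0.5055 0.1185 0.2222] yaw 0.212 F [ 1.1 -0.   0.9] w 0.0855 ff 0.0
shift cm [ 4.38 -2.89 21.22] twist -0.2482302369687659 q [ 0.09  0.41 -0.57  1.87  0.27  0.94 -1.96]
```

View pics/w7.png

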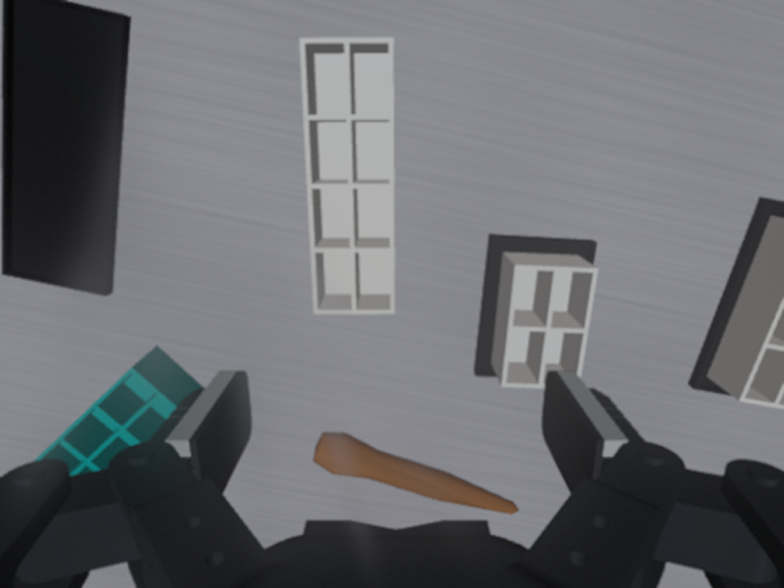

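```bash
python3 - <<'E'
from h import *
f=np.load('w7.npy',allow_pickle=True).item()
u=lambda *c: np.array(c)/1.4-.15
def rep(n,c,z):
    w=px2w(f,u(*c),z)[:,:2];ax=w[0]+w[1]-w[2]-w[3]
    print(n,w.mean(0).round(4),cv2.minAreaRect(w.astype(np.float32)*1000)[1],np.arctan2(ax[1],ax[0]))
rep('long',[(301,38),(393,38),(394,313),(315,313)],.04)
rep('short',[(515,267),(597,267),(580,386),(502,387)],.043)
w=px2w(f,u((130,17),(112,294),(3,272)),.009)[:,:2];print('pan',w.round(4),np.linalg.norm(w[0]-w[1]),np.linalg.norm(w[1]-w[2]),((w[0]+w[2])/2).round(4),np.arctan2(*(w[0]-w[1])[::-1]))
E
```

```text
long [0.5426 0.1556] (173.83270263671875, 54.88511657714844) 0.2147386377365462
short [0.4756 0.0032] (90.41769409179688, 56.30847930908203) 0.1819877920171916
pan [[0.6154 0.318 ]
 [0.4229 0.319 ]
 [0.423  0.4003]] 0.1925581957280772 0.08132489876315428 [0.5192 0.3591] -0.005289843313563621
```

>>> {"name": "move_arm", "arguments": {
  "gripper": [1, 1, 1, 1, 1, 1, 1, 1],
  "linear": [
    [2.2, -1.4, 2],
    [2.2, -1.4, 3],
    [0, 0, 4],
    [0, 0, 4],
    [0, 0, 4],
    [0, 0, 2.5],
    [0, 0, 1],
    [0, 0, 0]
  ],
  "twist": [0, 0, 0, 0, 0, 0, 0, 0]
}}

```text
clock: 21.3
position: [0.5422, 0.1555, 0.0162]
tool_rot: [3.141, 0.001, 0.214]
force: [-0.9, 0.5, -0.1]
grip_width: 0.0853
finger_force: 0.0
```

```bash
python3 -c "
from h import *
go(.5426,.1556,.009,.215)"
```

```text
t 21.3 P [0.5422 0.1555 0.0162] yaw 0.214 F [-0.9  0.5 -0.1] w 0.0853 ff 0.0
shift cm [ 0.04 -0.    0.72] twist -0.07377072860607825 q [-0.1   0.77 -0.41  1.88  0.51  0.6  -2.19]
```

>>> {"name": "move_arm", "arguments": {
  "gripper": [1, 1, 0.5, 0.5, 0.5, 0.5, 0.5, 0.5],
  "linear": [
    [0, 0, 0.7],
    [0, 0, 0],
    [0, 0, 0],
    [0, 0, 0],
    [0, 0, 0],
    [0, 0, 0],
    [0, 0, 0],
    [0, 0, 0]
  ],
  "twist": [0, 0, 0, 0, 0, 0, 0, 0],
  "squeeze": 40
}}

```text
clock: 22.1
position: [0.5428, 0.1561, 0.0106]
tool_rot: [3.141, -0.001, 0.215]
force: [-2.5, -0.7, 8.7]
grip_width: 0.0552
finger_force: 42.1
```

>>> {"name": "move_arm", "arguments": {
  "gripper": [0.5, 0.5, 0.5, 0.5, 0.5, 0.5],
  "linear": [
    [0, 0, -0.5],
    [0, 0, -1.5],
    [0, 0, -3],
    [0, 0, -2],
    [0, 0, 0],
    [0, 0, 0]
  ],
  "twist": [0, 0, 0, 0, 0, 0]
}}

```text
clock: 22.7
position: [0.5426, 0.1559, 0.0806]
tool_rot: [3.142, -0.001, 0.215]
force: [0.3, -0.8, -1.6]
grip_width: 0.0551
finger_force: 42.9
```

```bash
python3 -c "
from h import *
go(.519,.3591,.08,-.005)"
```

```text
t 22.7 P [0.5426 0.1559 0.0806] yaw 0.215 F [ 0.3 -0.8 -1.6] w 0.0551 ff 42.9
shift cm [  2.03 -20.35   0.06] twist 12.617422881575749 q [-0.05  0.67 -0.47  1.86  0.44  0.72 -2.13]
```

Joint 7 is close to its lower limit, so I'll turn the strip the other way by about half a turn, which makes no difference for a symmetric strip.

>>> {"name": "move_arm", "arguments": {
  "gripper": [0.5, 0.5, 0.5, 0.5, 0.5, 0.5, 0.5, 0.5],
  "linear": [
    [0, 0, -2],
    [0, 0, -2],
    [0, 0, 0],
    [0, 0, 0],
    [0, 0, 0],
    [0, 0, 0],
    [0, 0, 0],
    [0, 0, 0]
  ],
  "twist": [-8.4, -8.4, -8.4, -8.4, -8.4, -8.4, -8.4, -8.4]
}}

```text
clock: 23.5
position: [0.5419, 0.156, 0.1191]
tool_rot: [-3.14, 0.0, 1.395]
force: [0.9, -0.4, -1.5]
grip_width: 0.0556
finger_force: 42.9
```

>>> {"name": "move_arm", "arguments": {
  "gripper": [0.5, 0.5, 0.5, 0.5, 0.5, 0.5, 0.5, 0.5],
  "linear": [
    [0, 0, 0],
    [0, 0, 0],
    [0, 0, 0],
    [0, 0, 0],
    [0, 0, 0],
    [0, 0, 0],
    [0, 0, 0],
    [0, 0, 0]
  ],
  "twist": [-8.4, -8.4, -8.4, -8.4, -8.4, -8.4, -8.4, -8.4]
}}

```text
clock: 24.3
position: [0.5419, 0.1559, 0.1191]
tool_rot: [-3.141, -0.001, 2.567]
force: [-0.2, 0.8, -0.5]
grip_width: 0.0551
finger_force: 42.9
```

>>> {"name": "move_arm", "arguments": {
  "gripper": [0.5, 0.5, 0.5, 0.5, 0.5, 0.5],
  "linear": [
    [0, 0, 0],
    [0, 0, 0],
    [0, 0, 0],
    [0, 0, 0],
    [0, 0, 0],
    [0, 0, 0]
  ],
  "twist": [-8.4, -8.4, -8.4, -7.8, 0, 0]
}}

```text
clock: 24.9
position: [0.5421, 0.156, 0.1193]
tool_rot: [3.141, -0.001, 3.133]
force: [-0.0, 0.7, -0.5]
grip_width: 0.0557
finger_force: 42.9
```

```bash
python3 -c "
from h import *
go(.519,.3591,.08,-.005)"
```

```text
t 24.9 P [0.5421 0.156  0.1193] yaw 3.133 F [-0.   0.7 -0.5] w 0.0557 ff 42.9
shift cm [ 2.48 20.29  3.93] twist -0.20418577654447745 q [ 0.36  0.86 -1.16  1.82  0.9   1.1   0.42]
```

>>> {"name": "move_arm", "arguments": {
  "gripper": [0.5, 0.5, 0.5, 0.5, 0.5, 0.5, 0.5, 0.5],
  "linear": [
    [0.3, 1.5, 0],
    [0.4, 3.5, 0],
    [0.4, 4, 0],
    [0.5, 4, 0],
    [0.4, 4, 0],
    [0.5, 3.3, 1],
    [0, 0, 0],
    [0, 0, 0]
  ],
  "twist": [0, 0, 0, 0, 0, 0, 0, 0]
}}

```text
clock: 25.7
position: [0.5172, 0.3606, 0.1096]
tool_rot: [-3.141, -0.0, 3.137]
force: [-0.5, -0.1, -0.9]
grip_width: 0.0553
finger_force: 42.9
```

```bash
python3 - <<'E'
from h import *
go(.519,.3591,.012,-.005)
f=viewer.grab_frame('wrist');np.save('w8.npy',f,allow_pickle=True)
cv2.imwrite('pics/w8.png',cv2.resize(f['img'][:,:,::-1],(784,588),interpolation=cv2.INTER_CUBIC))
E
```

```text
t 25.7 P [0.5172 0.3606 0.1096] yaw 3.137 F [-0.5 -0.1 -0.9] w 0.0553 ff 42.9
shift cm [-0.18 -0.15  9.76] twist 0.045901370991487056 q [-0.04  0.94 -1.11  1.65  0.91  1.16  0.17]
```

View pics/w8.png

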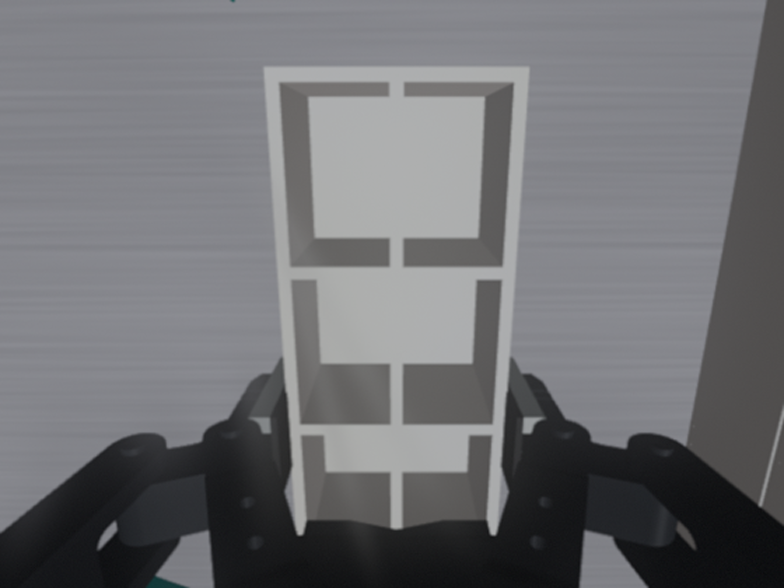

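>>> {"name": "move_arm", "arguments": {
  "gripper": [0.5, 0.5, 0.5, 0.5, 0.5, 0.5, 0.5, 0.5],
  "linear": [
    [-0.2, -0.1, 2],
    [0, 0, 3],
    [0, 0, 2],
    [0, 0, 1],
    [0, 0, 0.8],
    [0, 0, 0.5],
    [0, 0, 0.2],
    [0, 0, 0]
  ],
  "twist": [0, 0, 0, 0, 0, 0, 0, 0]
}}

```text
clock: 26.55
position: [0.5204, 0.3583, 0.0151]
tool_rot: [3.141, 0.0, 3.137]
force: [-0.2, 0.2, -1.6]
grip_width: 0.0553
finger_force: 43.0
```

>>> {"name": "move_arm", "arguments": {
  "gripper": [0.5, 0.5, 0.8, 1, 1, 1, 1, 1],
  "linear": [
    [0, 0, 0.1],
    [0, 0, 0],
    [0, 0, 0],
    [0, 0, 0],
    [0, 0, 0],
    [0, 0, -1],
    [0, 0, -3],
    [0, 0, -4]
  ],
  "twist": [0, 0, 0, 0, 0, 0, 0, 0]
}}

```text
clock: 27.35
position: [0.5195, 0.3578, 0.0942]
tool_rot: [-3.141, -0.002, 3.138]
force: [0.9, -1.1, 1.7]
grip_width: 0.0856
finger_force: 0.0
```

>>> {"name": "move_arm", "arguments": {
  "gripper": [1, 1, 1, 1, 1, 1, 1, 1],
  "linear": [
    [0, 0, -4],
    [0, 0, -4],
    [3, 0, -3],
    [4, 0, 0],
    [4, 0, 0],
    [3, 0, 0],
    [0, 0, 0],
    [0, 0, 0]
  ],
  "twist": [0, 0, 0, 0, 0, 0, 0, 0]
}}

```text
clock: 28.15
position: [0.3803, 0.3589, 0.2046]
tool_rot: [-3.142, 0.001, 3.138]
force: [0.9, 1.1, 0.4]
grip_width: 0.0854
finger_force: 0.0
```

```bash
python3 - <<'E'
from h import *
go(.519,.3591,.012,-.005)
f=viewer.grab_frame('scene');np.save('s9.npy',f,allow_pickle=True);g=viewer.grab_frame('top');np.save('t9.npy',g,allow_pickle=True)
crop(f,'pics/s9.png',140,130,360,220,2.2)
crop(g,'pics/t9.png',120,180,330,95,2.4)
E
```

```text
t 28.1 P [0.3803 0.3589 0.2046] yaw 3.138 F [0.9 1.1 0.4] w 0.0854 ff 0.0
shift cm [-13.84   0.08  19.27] twist 0.07915229209709196 q [-0.02  0.7  -1.27  1.86  0.74  1.16  0.02]
```

View pics/s9.png

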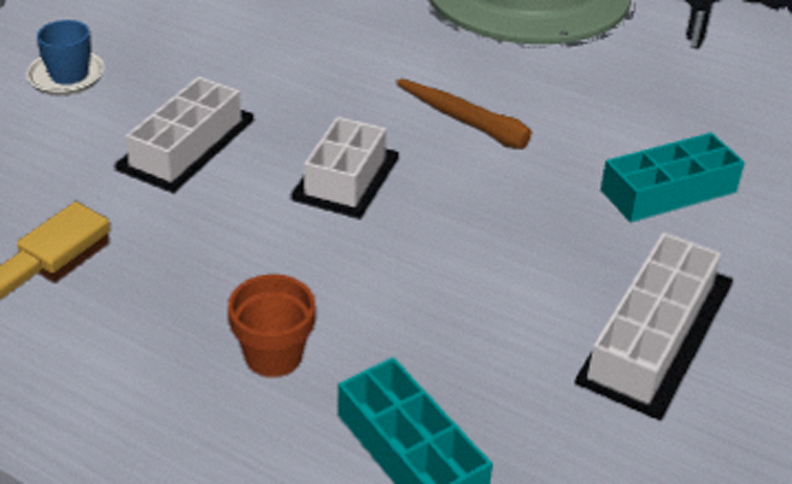

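View pics/t9.png

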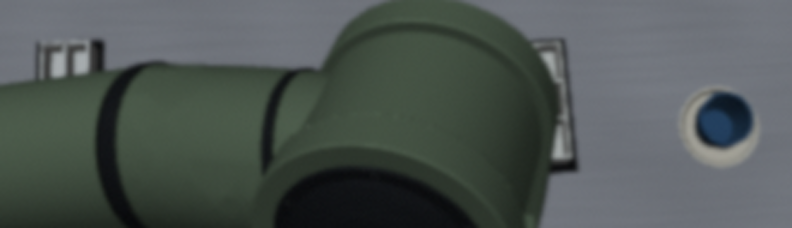

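```bash
python3 - <<'E'
from h import *
f=np.load('s9.npy',allow_pickle=True).item();g=np.load('t9.npy',allow_pickle=True).item()
S=lambda u,v:(u/2.2+140-.3,v/2.2+130-.3);T=lambda u,v:(u/2.4+120-.3,v/2.4+180-.3)
print('pot',px2w(f,[S(65,38)],.062),px2w(g,[T(725,119)],.062))
print('saucer',px2w(f,[S(65.5,73)],.01),px2w(g,[T(719.5,126)],.01))
E
```

```text
pot [[ 0.49174658 -0.36757723  0.062     ]] [[ 0.48380318 -0.37195769  0.062     ]]
saucer [[ 0.49097142 -0.37636127  0.01      ]] [[ 0.48551635 -0.37973129  0.01      ]]
```

```bash
cat > fit.py <<'E'
from h import *
from scipy.optimize import minimize
prof=[(0,.023),(.03,.030),(.058,.031)]
th=np.linspace(0,2*np.pi,48,endpoint=False)
def sil(f,p,box,s=8):
    x,y,a,b=p;z=.004
    R=Rn.from_rotvec([a,b,0]).as_matrix()
    X=np.concatenate([np.c_[r*np.cos(th),r*np.sin(th),0*th+h] for h,r in prof])
    X=X@R.T+[x,y,z]
    h=cv2.convexHull(((w2px(f,X)-box[:2]+.5)*s).astype(np.float32))
    m=np.zeros((box[3]*s,box[2]*s),np.uint8);cv2.fillPoly(m,[np.round(h).astype(np.int32)],255)
    return cv2.resize(m,(box[2],box[3]),interpolation=cv2.INTER_AREA)/255.
def mask(f,box):
    a=f["img"].astype(float)[box[1]:box[1]+box[3],box[0]:box[0]+box[2]]
    return ((a[...,2]>a[...,0]*1.35)&(a[...,2]>a[...,1]*1.12)).astype(float)
def fit(views):
    M=[mask(f,b) for f,b in views];print([m.sum() for m in M])
    c=lambda p:sum(((sil(f,p,b)-m)**2).sum() for (f,b),m in zip(views,M))
    best=min((minimize(c,[.485,-.374,a,b],method='Nelder-Mead',options=dict(initial_simplex=np.array([.485,-.374,a,b])+np.vstack([np.zeros(4),np.diag([.006,.006,.1,.1])]))) for a,b in [(0,0),(.1,0),(-.1,0),(0,.1),(0,-.1)]),key=lambda r:r.fun)
    return best.x.round(4),best.fun,min(minimize(lambda q:c([*q,0,0]),[.485,y],method='Nelder-Mead',options=dict(initial_simplex=[[.485,y],[.491,y],[.485,y+.006]])).fun for y in(-.372,-.378))
E
python3 - <<'E'
from fit import *
f=np.load('s9.npy',allow_pickle=True).item();g=np.load('t9.npy',allow_pickle=True).item()
bs=(145,130,50,50);bt=(395,205,50,50)
print('scene',fit([(f,bs)]));print('top',fit([(g,bt)]));print('both',fit([(f,bs),(g,bt)]))
E
```

```text
[np.float64(577.0)]
scene (array([ 0.4845, -0.3787,  0.0638, -0.0717]), np.float64(17.74577470203768), np.float64(20.616116878123798))
[np.float64(397.0)]
top (array([ 0.4975, -0.3896, -0.3052, -0.2322]), np.float64(32.05836216839677), np.float64(73.78588235294119))
[np.float64(577.0), np.float64(397.0)]
both (array([ 0.4834, -0.3835, -0.1639,  0.0441]), np.float64(91.12272202998847), np.float64(108.06885044213765))
```

>>> {"name": "move_arm", "arguments": {
  "gripper": [1, 1, 1, 1, 1, 1, 1, 1],
  "linear": [
    [-2, -2, 0],
    [-2, -4, 0],
    [-2, -4, 0],
    [-2, -4, 0],
    [-2, -4, 0],
    [-2, -4, 0],
    [-2, -4, 0],
    [-1, -4, 0]
  ],
  "twist": [0, 0, 0, 0, 0, 0, 0, 0]
}}

```text
clock: 29.05
position: [0.5306, 0.0556, 0.2037]
tool_rot: [3.141, -0.0, 3.135]
force: [0.5, -0.1, -0.4]
grip_width: 0.0853
finger_force: 0.0
```

>>> {"name": "move_arm", "arguments": {
  "gripper": [1, 1, 1, 1, 1, 1, 1, 1],
  "linear": [
    [-1, -4.5, 0],
    [-1, -4.5, 0],
    [-1, -4.5, 0],
    [-1, -4.5, 0],
    [-1, -4.5, 0],
    [0, -4.5, 0],
    [0, -4.5, 0],
    [0, -4.5, 0]
  ],
  "twist": [0, 0, 0, 0, 0, 0, 0, 0]
}}

```text
clock: 29.85
position: [0.577, -0.305, 0.2034]
tool_rot: [3.141, -0.0, 3.136]
force: [0.2, -0.4, -0.0]
grip_width: 0.0853
finger_force: 0.0
```

>>> {"name": "move_arm", "arguments": {
  "gripper": [1, 1, 1, 1],
  "linear": [
    [0, -4, 0],
    [0, -3, 0],
    [0, 0, 0],
    [0, 0, 0]
  ],
  "twist": [0, 0, 0, 0]
}}

```text
clock: 30.25
position: [0.5768, -0.3728, 0.2032]
tool_rot: [3.14, -0.0, 3.135]
force: [0.0, 1.0, 0.7]
grip_width: 0.0854
finger_force: 0.0
```

```bash
python3 - <<'E'
from fit import *
go(.58,-.37,.17)
f=viewer.grab_frame('wrist');np.save('w10.npy',f,allow_pickle=True);g=viewer.grab_frame('scene');np.save('s10.npy',g,allow_pickle=True)
uv=w2px(f,[[.485,-.374,.03]])[0].astype(int);print(uv,f['eye'])
b=(max(0,uv[0]-80),max(0,uv[1]-80),160,160)
print(b,fit([(f,b)]))
cv2.imwrite('pics/w10.png',cv2.resize(f['img'][:,:,::-1],(784,588),interpolation=cv2.INTER_CUBIC))
E
```

```text
t 30.2 P [ 0.5768 -0.3728  0.2032] yaw 3.135 F [0.  1.  0.7] w 0.0854 ff 0.0
shift cm [-0.32  0.28  3.32] twist None q [ 1.12  0.95 -1.24  1.41  0.89  1.4   1.45]
[281  75] [ 0.50503641 -0.37267083  0.34680021]
[np.float64(5297.0)]
(np.int64(201), 0, 160, 160) (array([ 0.4783, -0.3703,  0.1374,  0.1301]), np.float64(200.16885813148787), np.float64(274.05965397923876))
```

View pics/w10.png

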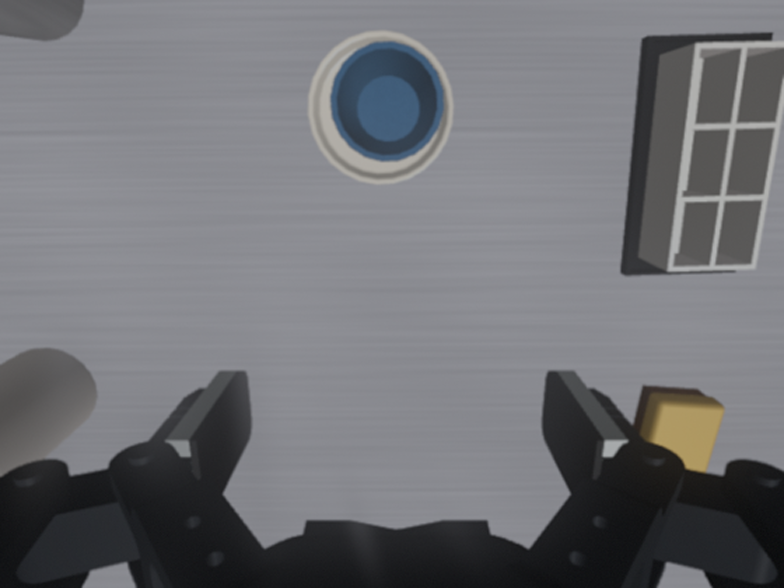

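```bash
python3 - <<'E'
from h import *
f=np.load('w10.npy',allow_pickle=True).item()
u=lambda *c: np.array(c)/1.4-.15
for n,c,z in(('rim',(387,100.5),.062),('floor',(388,108),.008),('saucer',(380.5,107),.01),('midtop far..',(0,0),.04)):
    print(n,px2w(f,u(c),z)[0].round(4))
# mid strip rim near-right end & pan: left edge corners (as seen)
w=px2w(f,u((696,43),(669,271),(755,268)),.043)[:,:2];print('mid strip',w.round(4),((w[0]+w[2])/2).round(4),np.linalg.norm(w[0]-w[1]),np.linalg.norm(w[1]-w[2]))
E
```

```text
rim [ 0.4839 -0.3777  0.062 ]
floor [ 0.4845 -0.378   0.008 ]
saucer [ 0.484  -0.3828  0.01  ]
midtop far.. [ 0.4274 -0.5929  0.04  ]
mid strip [[ 0.4526 -0.2046]
 [ 0.5845 -0.2006]
 [ 0.5828 -0.1458]] [ 0.5177 -0.1752] 0.13202184273784312 0.05480453635088639
```

The last picture shows the pot rim at (387,100), its inner floor at (388,108) and the saucer at (380,107). The pot is upright and about 5 mm off the saucer's centre. The middle strip is 1 mm or less off its pan's centre.

```bash
python3 -c "
from workcell import bot
print(bot.job_done())"
```

```text
the job is handed in; nothing more can be done
None
```

The job is handed in: the blue pot stands upright on the saucer about 5 mm off centre, and each white strip lies in its matching pan within about 2 mm of centre. The long strip's figure comes from the gripper's position as it was set down. The brush and terracotta pot were not touched, and the arm took about 30 s of the 122 s; the judge's verdict was not shown.

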